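# Tighten the glue clamp to its click, then set the timer

### The arm

A 6-joint arm with a two-finger parallel gripper is mounted at the origin on the work surface. World frame = base frame: x ahead of the robot, y to its left, z up, the work surface at z = 0. Lengths are in mm, angles in rad, forces in N, time in s.
With the tool pointing down it reaches from about 350 to 775 mm from the base axis. Payload 7.3 kg.
Tool frame: the origin (TCP) lies at the very end of the fingers, on their centre line; the grasp point (between the pads) lies 19 mm behind it; z points along the fingers, y is the line along which they close (so a half turn about z gives the same grasp; the last joint's range is limited). The gripper opens to 92 mm and grips with 3 to 60 N. Pads are 19 mm wide; open, the fingers measure 130 mm over their backs; the gripper's body (75 mm by 190 mm) begins 47 mm behind the grasp point.
Start: joints at [1.007, 0.342, 1.524, -0, 1.275, -0.146], TCP at [213.007, 479.867, 226.741] pointing down, gripper open.
Joint ranges: [-2.53, 2.53], [-0.77, 2.02], [0.04, 2.7], [-1, 4.14], [0.28, 2.66], [-3.11, 3.11]. Speed limits (rad/s): [2.57, 2.57, 3.14, 3.14, 3.14, 3.14].

### API

Orientations are given as [roll, pitch, yaw] about the fixed x, y, z axes, in that order (R = Rz(yaw) Ry(pitch) Rx(roll)).
In Python, from plant import bot gives the robot as it stands.
- The arm moves only by the tool send_rows, never from a script. Its argument "rows" is a list of rows, each an object of numbers: "x", "y", "z": the shift along the tool's x, y, z in units of 0.2 m (1.0 is 0.2 m); "ax", "ay", "az": the turn, a rotation vector about the tool's x, y, z in units of 60 degrees (1.0 is 60 degrees); "jaw": the opening, from -1 (shut) to 1 (fully open), so that 0 is half open. In form: [{"x": .., "y": .., "z": .., "ax": .., "ay": .., "az": .., "jaw": ..}, ...]. A call has exactly 10 rows; each row is the pose to reach, as a shift and turn from the pose commanded when the call began, along the tool's axes at that moment; what a row does not reach only later rows make up. A row lasts 1/8 s, in which the tool goes at most 62.5 mm and 10.7 degrees, less where a joint would pass 70% of its speed; a pose out of reach is approached as far as the arm can. A call with a number of a shift or a turn outside -1 to 1 is refused whole. A call with a gripper value outside its range is refused whole. The fingers move at their own pace and stop on an object; the grip force is fixed at half the most. Time passes only in rows, so rows that repeat a pose let the fingers close, or fill a call up. It gives the time, the measured TCP pose, the force, the opening and the grip force at its end, in the units of the state.
- bot.get_obs(): the state, without advancing time (a new reading comes with each control period).
- bot.capture(name): name is "scene" or "side" or "wrist"; returns (picture, depth): 400x640x3 uint8, red, green, blue; 400x640 float32, mm along the optical axis (not along the pixel's ray), 0 where there is no reading.
- bot.camera_model(name): a dict with "vertical_fov" (degrees; the focal length in pixels is half the picture's height over the tangent of half this angle, whatever the lens; pixels are square), "cx", "cy" (the principal point, pixels), "k1" (the pictures are not rectified: a ray, as slopes to the right and down, at radius r is drawn at 1 + k1 r^2 times it, then the intrinsics apply), "R" (3x3) and "t" (3): a world point X has camera coordinates R X + t; the wrist camera has in their place "T_tool_cam" (4x4, takes a point from camera to tool coordinates, whose origin is the TCP and whose axes are the flange's). Camera axes: x right, y down, z forward; pixel columns grow to the right and rows downward; lengths in mm; the calibration is good to about 2 mm. A picture is of the moment at which its call begins: read the wrist's pose just before it. camera_model takes no time and is no camera call.
- bot.close_job(): hands the job in; it is judged then, once.
The state is a dict: "time": time; "joint_positions": joint angles; "dq": joint speeds; "tau": joint torques, N m; "tool_pos": TCP position; "tcp_rot": TCP orientation; "contact_force": force on the tool from outside, world axes, zero at the start; "moment": the same for the moment, N m; "grip_width": finger opening in mm; "finger_force": force on a finger pad.
Only numpy, scipy, OpenCV 4.12 (cv2) and the standard library are available. Lean on these libraries where they do the work, as an engineer would, in place of code of your own. Each camera call takes 0.05 s, during which the arm holds its last target. There are 200 camera calls.

### The job

A guitar bridge is being glued: turn the black lever on top of the clamp clockwise (seen from above) until it clicks over once, and no further, because a second click would crush the wood. Then turn the pointer switch on the grey timer box two clicks clockwise and let go. Do not disturb the roll of tape, the small jar and the wood offcut that lie between them.

Things in the scene. Friction and masses are not known exactly. Their poses are not given: they have to be found in the camera images.
- lever_axis (a point): Point on the lever's turning axis (vertical), at the height of the lever arm's centre line, 118 mm above the bench. The clamp is a 130 x 180 mm plywood board (18 mm thick) with two steel pillars and a steel crossbar (34 mm wide, 176 mm long, its top 86 mm above the bench; pillar nuts up to 92 mm at 70 mm either side of the axis), fixed to the bench. The black clamping lever sits above the middle of the crossbar.
- lever_tip (a point): Point on the centre line of the clamping lever's club-shaped black arm, 75 mm out from the axis and at the same height as lever_axis. The arm is level, round, 11 mm thick at its thinnest, up to 16 mm near the end (70 to 85 mm out); it ends 90 mm from the axis. Hub 32 mm across, its top 128 mm above the bench. From lever_axis to this point is the way the lever points.
- lever (a joint): Angle of the clamping lever, rad, 0 at the start and growing as it turns clockwise seen from above (tightening). Detents lie every 1.047 rad (60 degrees): rest positions at 0, 1.047 (one click) and 2.094 (too far); half-way to each it resists most (about 0.6 Nm, some 9 N at 70 mm out), then snaps on by itself into the next rest position.
- timer_axis (a point): Point on the turning axis (vertical) of the timer's switch, 80 mm above the bench, at the middle height of the switch's bar. The timer is a grey box 124 x 124 mm with an aluminium top 60 mm above the bench, fixed to the bench; black tick marks on the top stand at the switch's four positions.
- timer_tip (a point): Point on the centre line of the timer switch's pointer, 50 mm out, and the end of the bar, at the same height as timer_axis. The pointer is a black bar 11 mm wide and 24 mm high (68 to 92 mm above the bench) that reaches from 12 mm behind the axis to 50 mm ahead of it, with a white line on its pointing end; a low disc 36 mm across lies beneath it (up to 68 mm above the bench). From timer_axis to this point is the way the pointer points.
- timer (a joint): Angle of the timer's switch, rad, 0 at the start and growing as it turns clockwise seen from above. Detents every 0.698 rad (40 degrees): rest positions at 0, 0.698 (one click), 1.396 (two clicks) and 2.094 (three clicks); half-way between it resists most (about 0.28 Nm, some 7 N at 40 mm out), then snaps on by itself.
- tape: Bystander: roll of paper tape lying flat, 64 mm across, 24 mm high; origin at the centre of its underside.
- wax: Bystander: small amber jar, 44 mm across, 50 mm high; origin at the centre of its underside.
- offcut: Bystander: dark wood offcut, 70 x 35 x 20 mm; origin at the centre of its underside.
Not all that is in view belongs to the job. What is shaped like the part that bears timer_axis but purple or turquoise is not meant.

How it is judged (in metres and radians):
On the way, in this order (a step that is already met when the one before it is completed fails the run):
1. the clamp's lever has turned clockwise by one click and rests there (value of joint lever between 0.847 and 1.247 rad and value of joint timer below 0.35 rad), for 0.2 s.
2. the timer's switch has then turned clockwise by two clicks and rests there (value of joint timer between 1.196 and 1.596 rad), for 0.2 s.
At the end, for the whole second after the job is handed in: The lever rests one click clockwise of its start (1.047 rad, within 0.2), the timer's switch rests two clicks clockwise of its start (1.396 rad, within 0.2), and both are still (all of step 2 and value of joint lever between 0.847 and 1.247 rad and velocity of joint lever between -0.1 and 0.1 rad/s and velocity of joint timer between -0.1 and 0.1 rad/s); the robot touches nothing.
It fails at once if the lever is turned over a second click (value of joint lever above 1.62 rad).
It fails at once if the tape, the jar or the offcut is shifted by more than 25 mm (distance of any of tape, wax, offcut from where it was at the start of the episode above 0.025 m).
It also fails if it takes over 48 s, if anything falls off the work surface, if the arm or the gripper's body presses on something with over 40 N, if the wrist force passes 120 N, or if a joint passes its speed limit or range.

## Working session

There is one attempt and no reset: what is moved stays moved. The work goes in short steps, Python scripts to look and compute and a tool call to move; the robot and the scene stay as the last step left them, time stands still between calls to the robot, and variables do not carry over. Pictures are saved under pics/ and viewed, at most 10 in all, crops included, and the job is handed in when it is done.

Besides the shell and the picture viewer there is one more tool, called after "Call:" as a command line: name --argument value ..., lists and objects as JSON in quotes. send_rows: Moves the arm, as the interface text tells. Its arguments: {"type":"object","properties":{"rows":{"type":"array","items":{"type":"object","properties":{"x":{"type":"number","minimum":-1,"maximum":1},"y":{"type":"number","minimum":-1,"maximum":1},"z":{"type":"number","minimum":-1,"maximum":1},"ax":{"type":"number","minimum":-1,"maximum":1},"ay":{"type":"number","minimum":-1,"maximum":1},"az":{"type":"number","minimum":-1,"maximum":1},"jaw":{"type":"number"}}}}},"required":["rows"]}

```bash
ls; mkdir -p pics
cat > h.py <<'E'
import numpy as np, cv2
from scipy.spatial.transform import Rotation as Ro
from plant import bot
def grab(n):
    o=bot.get_obs(); im,d=bot.capture(n); m=bot.camera_model(n)
    if n=="wrist":
        T=np.array(m["T_tool_cam"]); Rt=Ro.from_euler('xyz',o["tcp_rot"]).as_matrix()
        Rc=Rt@T[:3,:3]; c=Rt@T[:3,3]+np.array(o["tool_pos"])
    else:
        R=np.array(m["R"]); Rc=R.T; c=-R.T@np.array(m["t"])
    f=200/np.tan(np.radians(m["vertical_fov"])/2)
    return im,d,dict(f=f,cx=m["cx"],cy=m["cy"],k=m["k1"],R=Rc,c=c)
def rays(px,M):
    p=(np.atleast_2d(px).astype(float)-[M["cx"],M["cy"]])/M["f"]
    K=np.array([[1,0,0],[0,1,0],[0,0,1.]]); q=p.copy()
    for _ in range(20): q=p/(1+M["k"]*(q**2).sum(1,keepdims=True))
    return np.c_[q,np.ones(len(q))]
def plane(px,M,z):
    r=rays(px,M)@M["R"].T
    return M["c"]+r*((z-M["c"][2])/r[:,2])[:,None]
def bydepth(px,d,M):
    px=np.atleast_2d(px).astype(int); return M["c"]+(rays(px,M)*d[px[:,1],px[:,0]][:,None])@M["R"].T
E
python3 - <<'E'
from h import *
import pickle
print(bot.get_obs())
for n in ("scene","side","wrist"):
    im,d,M=grab(n); cv2.imwrite(f"pics/{n}0.png",im[...,::-1]); pickle.dump((im,d,M),open(n+"0.pkl","wb")); print(n,M["c"],M["R"][:,2])
E
```

```text
pics
{'time': 0.0, 'joint_positions': array([ 1.00697370e+00,  3.42688299e-01,  1.52500931e+00, -2.24377978e-05,
        1.27538213e+00, -1.45948916e-01]), 'dq': array([ 0.0005807 ,  0.00240097,  0.00084004,  0.00088384, -0.00116104,
        0.00142822]), 'tau': array([ 1.69510363e-04, -4.31231868e+01, -2.44227630e+01,  7.18246470e-02,
        5.57795749e-02, -1.04715659e-04]), 'tool_pos': array([212.79993335, 479.50130581, 226.0655133 ]), 'tcp_rot': array([-3.14011825e+00, -1.95041224e-04,  2.72372535e+00]), 'contact_force': array([ 0.4946705 , -0.12797938,  0.22400284]), 'moment': array([0.0286198 , 0.02851275, 0.02431917]), 'finger_force': 0.0, 'grip_width': 92.20278924255373}
scene [1109.84320855  147.59906114  947.4311367 ] [-0.58837614 -0.11379702 -0.80053966]
side [ 324.14736218 1192.96735334  924.04505003] [ 0.10417364 -0.8149344  -0.57011383]
wrist [139.05653898 510.95015881 383.82871458] [ 0.27328671 -0.12386807 -0.95392404]
```

View pics/scene0.png

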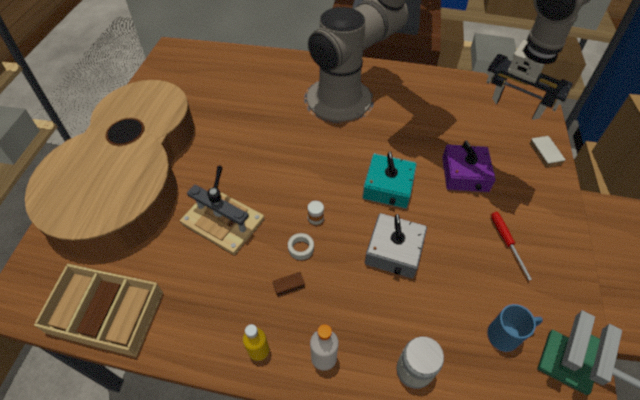

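View pics/side0.png

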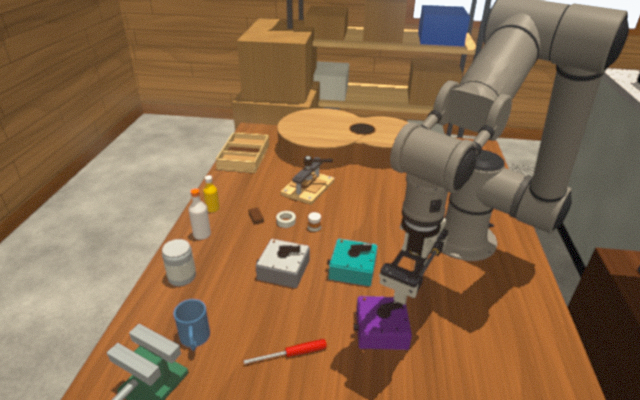

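The scene view shows the clamp at about (220,215), with its lever hub at (214,195) and the arm reaching to (219,170). There are three timer-like boxes: grey (398,243), turquoise (390,180) and purple (469,167). The grey one matches the description, because purple and turquoise are ruled out. Between clamp and timer lie the tape (301,246), the jar (316,212) and the offcut (289,284). I'll confirm with one enlarged crop.

Run:
```python
from h import *
import pickle
im,d,M=pickle.load(open("scene0.pkl","rb"))
a=im[155:255,170:270]; b=im[200:290,350:440]
a=cv2.resize(a,(400,400),interpolation=cv2.INTER_CUBIC); b=cv2.resize(b,(400,400),interpolation=cv2.INTER_CUBIC)
cv2.imwrite("pics/crop1.png",np.hstack([a,b])[...,::-1])
dark=(im.max(2)<60).astype(np.uint8)
for nm,(x0,y0,x1,y1) in dict(lev=(180,160,270,250),tim=(365,210,430,280)).items():
    ys,xs=np.nonzero(dark[y0:y1,x0:x1]); px=np.c_[xs+x0,ys+y0]
    P=bydepth(px,d,M)
    zl=(105,135) if nm=="lev" else (70,100)
    k=(P[:,2]>zl[0])&(P[:,2]<zl[1]); Q=P[k]
    print(nm,k.sum(),Q.mean(0),np.c_[px[k],Q.round()][::max(1,k.sum()//30)].astype(int).tolist())
for n,p in dict(tape=(301,246),wax=(316,206),off=(289,284),tim=(410,240),nutL=(192,189)).items(): print(n,bydepth(p,d,M).round())
```

```text
lev 196 [ 522.80809781 -221.7403347   122.51789786] [[218, 166, 457, -238, 124], [220, 167, 458, -232, 123], [221, 168, 461, -229, 122], [217, 170, 468, -237, 121], [218, 171, 473, -232, 124], [220, 172, 473, -228, 121], [218, 174, 481, -230, 123], [217, 176, 488, -230, 123], [219, 177, 490, -224, 123], [218, 179, 495, -225, 121], [217, 181, 504, -224, 125], [215, 183, 512, -227, 125], [217, 184, 511, -223, 121], [215, 186, 518, -225, 121], [217, 187, 520, -219, 121], [208, 191, 541, -234, 129], [218, 192, 539, -209, 128], [217, 193, 544, -209, 131], [215, 194, 547, -214, 129], [209, 195, 552, -227, 129], [215, 195, 548, -214, 126], [209, 196, 553, -227, 126], [215, 196, 552, -212, 128], [208, 197, 552, -232, 119], [214, 197, 556, -213, 129], [220, 197, 542, -206, 113], [214, 198, 553, -216, 121], [220, 198, 542, -206, 109], [214, 199, 552, -217, 116], [220, 199, 545, -206, 109], [214, 200, 555, -216, 115], [211, 201, 556, -225, 110], [217, 201, 553, -211, 109]]
tim 117 [539.69097984 226.03005465  85.30776289] [[395, 216, 501, 216, 90], [396, 218, 507, 219, 91], [395, 220, 511, 218, 
[... 360 characters left out ...]
29, 90], [397, 231, 544, 225, 92], [400, 231, 544, 231, 93], [397, 232, 546, 225, 91], [400, 232, 547, 232, 93], [397, 233, 546, 226, 86], [400, 233, 548, 232, 91], [396, 234, 544, 224, 78], [399, 234, 552, 230, 93], [392, 235, 544, 216, 70], [398, 235, 555, 228, 92], [401, 235, 554, 235, 92], [396, 236, 546, 225, 73], [399, 236, 556, 231, 89], [396, 237, 550, 225, 75], [399, 237, 556, 231, 86], [402, 237, 545, 240, 71], [395, 238, 552, 223, 72], [398, 238, 554, 230, 77], [401, 238, 553, 237, 78], [397, 239, 555, 228, 73], [400, 239, 553, 235, 73], [401, 240, 554, 238, 70]]
tape [[576.  -1.   3.]]
wax [[481.  19.  52.]]
off [[690.  -5.  19.]]
tim [[542. 261.  59.]]
nutL [[ 517. -293.   92.]]
```

View pics/crop1.png

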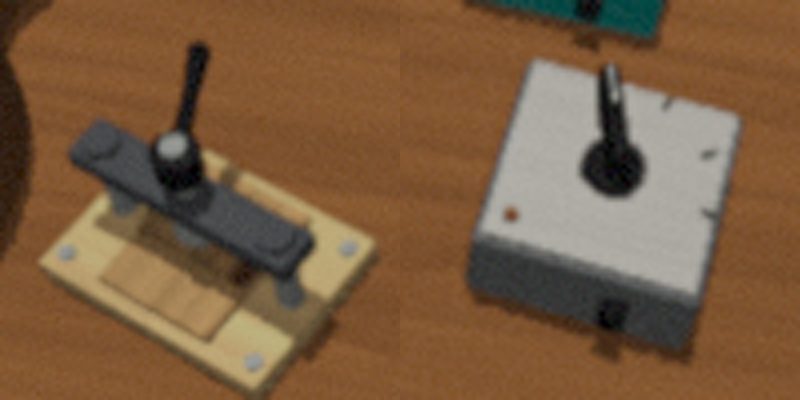

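The crop confirms both parts: the lever arm runs from its hub up to (219,166) in the scene image. The grey box has tick marks clockwise (to the right) of the pointer, whose tip is at (395,216). Next I'll get refined axes from the crossbar and box-top fits, and check the guitar's height.

```bash
cat >> h.py <<'E'
def cloud(d,M,box):
    x0,y0,x1,y1=box; X,Y=np.meshgrid(np.arange(x0,x1),np.arange(y0,y1)); px=np.c_[X.ravel(),Y.ravel()]
    px=px[d[px[:,1],px[:,0]]>0]; return px,bydepth(px,d,M)
def rect(Q): return cv2.minAreaRect(Q[:,:2].astype(np.float32))
def fitdir(Q):
    vx,vy,x,y=cv2.fitLine(Q[:,:2].astype(np.float32),cv2.DIST_HUBER,0,.01,.01).ravel(); s=-np.sign(vx); return (x,y),np.degrees(np.arctan2(s*vy,s*vx))%360
E
python3 - <<'E'
from h import *
import pickle
for n,bl,bt in (("scene",(180,160,270,250),(360,205,435,285)),("side",(275,145,345,210),(250,230,318,292))):
    im,d,M=pickle.load(open(n+"0.pkl","rb")); I=im.astype(int)
    px,P=cloud(d,M,bl); c=I[px[:,1],px[:,0]]; dk=c.max(1)<95
    k=(P[:,2]>80)&(P[:,2]<92); print(n,"bar",k.sum(),rect(P[k]))
    k=dk&(P[:,2]>110)&(P[:,2]<135)&(np.hypot(P[:,0]-543,P[:,1]+218)>24); print(" arm",k.sum(),fitdir(P[k]),P[k].min(0),P[k].max(0))
    px,P=cloud(d,M,bt); c=I[px[:,1],px[:,0]]
    k=(P[:,2]>55)&(P[:,2]<66); print(" box",k.sum(),rect(P[k]))
    k=(P[:,2]>72)&(P[:,2]<100)&(c.max(1)<95); print(" ptr",k.sum(),fitdir(P[k]),P[k].min(0),P[k].max(0))
im,d,M=pickle.load(open("scene0.pkl","rb"))
print("guitar",bydepth([[150,200],[170,160],[160,180],[120,180],[185,110]],d,M).round())
E
```

```text
scene bar 642 ((540.3364868164062, -220.09535217285156), (178.58096313476562, 36.80506134033203), 69.70672607421875)
 arm 103 ((np.float32(486.6972), np.float32(-228.52382)), np.float32(188.94466)) [ 454.00714254 -239.83973306  116.83219123] [ 518.81266382 -219.58967636  127.31377208]
 box 1948 ((545.6070556640625, 229.71910095214844), (123.985107421875, 122.39439392089844), 81.7855453491211)
 ptr 121 ((np.float32(533.5038), np.float32(224.91194)), np.float32(194.50435)) [497.87291533 215.98606629  72.07010807] [558.54227369 244.18182499  97.38420599]
side bar 328 ((524.8984985351562, -270.4449462890625), (217.03106689453125, 275.0141906738281), 2.5757932662963867)
 arm 69 ((np.float32(486.28632), np.float32(-227.29152)), np.float32(190.74571)) [ 453.14958224 -237.7372071   110.16191322] [ 517.36622392 -218.06278344  126.9615677 ]
 box 985 ((544.9906005859375, 232.83447265625), (125.79268646240234, 123.3938980102539), 81.96427917480469)
 ptr 121 ((np.float32(525.85126), np.float32(231.63351)), np.float32(191.77939)) [496.83991357 222.8323817   72.06282803] [553.76933676 248.88392323  97.54696705]
guitar [[ 576. -380.  101.]
 [ 374. -437.   14.]
 [ 510. -382.   99.]
 [ 528. -490.   97.]
 [ 245. -420.   96.]]
```

Call:
send_rows --rows '[{"x": -0.15, "y": -0.1, "az": -0.09, "jaw": 0.3}, {"x": -0.3, "y": -0.2, "az": -0.18, "jaw": 0.3}, {"x": -0.45, "y": -0.3, "az": -0.27, "jaw": 0.3}, {"x": -0.6, "y": -0.4, "az": -0.36, "jaw": 0.3}, {"x": -0.75, "y": -0.5, "az": -0.45, "jaw": 0.3}, {"x": -0.9, "y": -0.6, "az": -0.53, "jaw": 0.3}, {"x": -1, "y": -0.7, "az": -0.565, "jaw": 0.3}, {"x": -1, "y": -0.7, "az": -0.565, "jaw": 0.3}, {"x": -1, "y": -0.7, "az": -0.565, "jaw": 0.3}, {"x": -1, "y": -0.7, "az": -0.565, "jaw": 0.3}]'

```text
schema error: expected keys x, y, z, ax, ay, az, jaw
```

Call:
send_rows --rows '[{"x": -0.15, "y": -0.1, "z": 0, "ax": 0, "ay": 0, "az": -0.09, "jaw": 0.3}, {"x": -0.3, "y": -0.2, "z": 0, "ax": 0, "ay": 0, "az": -0.18, "jaw": 0.3}, {"x": -0.45, "y": -0.3, "z": 0, "ax": 0, "ay": 0, "az": -0.27, "jaw": 0.3}, {"x": -0.6, "y": -0.4, "z": 0, "ax": 0, "ay": 0, "az": -0.36, "jaw": 0.3}, {"x": -0.75, "y": -0.5, "z": 0, "ax": 0, "ay": 0, "az": -0.45, "jaw": 0.3}, {"x": -0.9, "y": -0.6, "z": 0, "ax": 0, "ay": 0, "az": -0.53, "jaw": 0.3}, {"x": -1, "y": -0.7, "z": 0, "ax": 0, "ay": 0, "az": -0.565, "jaw": 0.3}, {"x": -1, "y": -0.7, "z": 0, "ax": 0, "ay": 0, "az": -0.565, "jaw": 0.3}, {"x": -1, "y": -0.7, "z": 0, "ax": 0, "ay": 0, "az": -0.565, "jaw": 0.3}, {"x": -1, "y": -0.7, "z": 0, "ax": 0, "ay": 0, "az": -0.565, "jaw": 0.3}]'

```text
time: 1.4
tool_pos: [338.6, 271.5, 226.7]
tcp_rot: [3.141, -0.0, -2.967]
contact_force: [-1.2, 1.0, -0.3]
grip_width: 59.3
finger_force: 0.0
```

Call:
send_rows --rows '[{"x": -0.05, "y": -0.15, "z": 0, "ax": 0, "ay": 0, "az": 0, "jaw": 0.3}, {"x": -0.1, "y": -0.35, "z": 0, "ax": 0, "ay": 0, "az": 0, "jaw": 0.3}, {"x": -0.12, "y": -0.6, "z": 0, "ax": 0, "ay": 0, "az": 0, "jaw": 0.3}, {"x": -0.15, "y": -0.85, "z": 0, "ax": 0, "ay": 0, "az": 0, "jaw": 0.3}, {"x": -0.2, "y": -1, "z": 0, "ax": 0, "ay": 0, "az": 0, "jaw": 0.3}, {"x": -0.2, "y": -1, "z": 0, "ax": 0, "ay": 0, "az": 0, "jaw": 0.3}, {"x": -0.2, "y": -1, "z": 0, "ax": 0, "ay": 0, "az": 0, "jaw": 0.3}, {"x": -0.2, "y": -1, "z": 0, "ax": 0, "ay": 0, "az": 0, "jaw": 0.3}, {"x": -0.2, "y": -1, "z": 0, "ax": 0, "ay": 0, "az": 0, "jaw": 0.3}, {"x": -0.2, "y": -1, "z": 0, "ax": 0, "ay": 0, "az": 0, "jaw": 0.3}]'

```text
time: 2.65
tool_pos: [412.9, 81.1, 226.8]
tcp_rot: [3.142, 0.0, -2.967]
contact_force: [-0.1, -0.7, -0.6]
grip_width: 59.4
finger_force: 0.0
```

Call:
send_rows --rows '[{"x": 0, "y": -0.15, "z": 0, "ax": 0, "ay": 0, "az": 0, "jaw": 0.3}, {"x": 0, "y": -0.35, "z": 0, "ax": 0, "ay": 0, "az": 0, "jaw": 0.3}, {"x": 0, "y": -0.6, "z": 0, "ax": 0, "ay": 0, "az": 0, "jaw": 0.3}, {"x": 0, "y": -0.85, "z": 0, "ax": 0, "ay": 0, "az": 0, "jaw": 0.3}, {"x": 0, "y": -1, "z": 0, "ax": 0, "ay": 0, "az": 0, "jaw": 0.3}, {"x": 0, "y": -1, "z": 0, "ax": 0, "ay": 0, "az": 0, "jaw": 0.3}, {"x": 0, "y": -1, "z": 0, "ax": 0, "ay": 0, "az": 0, "jaw": 0.3}, {"x": 0, "y": -1, "z": 0, "ax": 0, "ay": 0, "az": 0, "jaw": 0.3}, {"x": 0, "y": -1, "z": 0, "ax": 0, "ay": 0, "az": 0, "jaw": 0.3}, {"x": 0, "y": -1, "z": 0, "ax": 0, "ay": 0, "az": 0, "jaw": 0.3}]'

```text
time: 3.9
tool_pos: [447.6, -115.8, 226.8]
tcp_rot: [3.142, 0.0, -2.967]
contact_force: [0.8, -0.3, 0.1]
grip_width: 59.6
finger_force: 0.0
```

Call:
send_rows --rows '[{"x": 0, "y": -0.15, "z": 0, "ax": 0, "ay": 0, "az": 0, "jaw": 0.3}, {"x": 0, "y": -0.3, "z": 0, "ax": 0, "ay": 0, "az": 0, "jaw": 0.3}, {"x": 0, "y": -0.45, "z": 0, "ax": 0, "ay": 0, "az": 0, "jaw": 0.3}, {"x": 0, "y": -0.55, "z": 0, "ax": 0, "ay": 0, "az": 0, "jaw": 0.3}, {"x": 0, "y": -0.6, "z": 0, "ax": 0, "ay": 0, "az": 0, "jaw": 0.3}, {"x": 0, "y": -0.6, "z": 0, "ax": 0, "ay": 0, "az": 0, "jaw": 0.3}, {"x": 0, "y": -0.6, "z": 0, "ax": 0, "ay": 0, "az": 0, "jaw": 0.3}, {"x": 0, "y": -0.6, "z": 0, "ax": 0, "ay": 0, "az": 0, "jaw": 0.3}, {"x": 0, "y": -0.6, "z": 0, "ax": 0, "ay": 0, "az": 0, "jaw": 0.3}, {"x": 0, "y": -0.6, "z": 0, "ax": 0, "ay": 0, "az": 0, "jaw": 0.3}]'

```text
time: 5.15
tool_pos: [468.4, -234.2, 226.7]
tcp_rot: [3.141, 0.0, -2.967]
contact_force: [1.6, 0.6, 0.0]
grip_width: 59.7
finger_force: 0.0
```

Run:
```python
from h import *
o=bot.get_obs(); print(o["time"],o["tool_pos"],np.degrees(o["tcp_rot"]),o["joint_positions"].round(2))
im,d,M=grab("wrist"); cv2.imwrite("pics/w1.png",im[...,::-1])
px,P=cloud(d,M,(0,0,640,400)); c=im[px[:,1],px[:,0]].astype(int); r=np.hypot(P[:,0]-541,P[:,1]+219)
k=(P[:,2]>110)&(P[:,2]<135)&(c.max(1)<110)&(r>24)&(r<100); print("arm",k.sum(),fitdir(P[k]),P[k].min(0),P[k].max(0),px[k].mean(0))
k=(P[:,2]>121)&(P[:,2]<135)&(r<25); print("hub",k.sum(),rect(P[k]))
k=(P[:,2]>80)&(P[:,2]<91)&(r<110);print("bar",rect(P[k]))
```

```text
5.15 [ 468.35793651 -234.24899881  226.74703232] [ 1.79994369e+02  6.04984748e-03 -1.70021153e+02] [-0.61  0.34  1.53  0.    1.27 -2.36]
arm 777 ((np.float32(482.58197), np.float32(-233.92946)), np.float32(188.77963)) [ 451.52171443 -245.10071755  117.10919764] [ 521.17140669 -223.13638997  126.06095429] [316.65508366 212.23938224]
hub 660 ((533.7166748046875, -225.1717987060547), (32.40593338012695, 30.731739044189453), 10.609672546386719)
bar ((535.0938110351562, -235.74624633789062), (150.91441345214844, 33.96514129638672), 69.39828491210938)
```

View pics/w1.png

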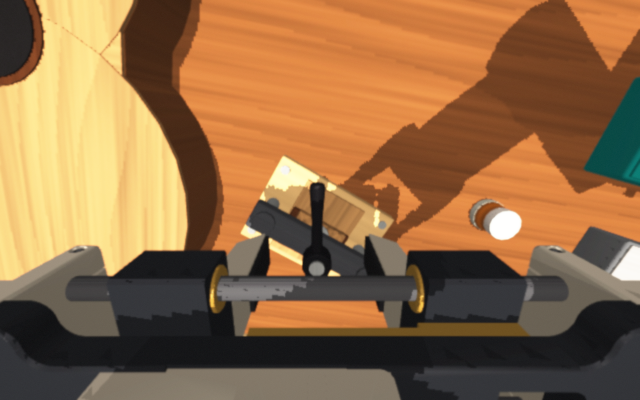

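The wrist view shows the lever at column 317, midway between the fingers (258 and 377), with its hub at (316,268). I can go straight down.

Call:
send_rows --rows '[{"x": 0, "y": 0, "z": 0.15, "ax": 0, "ay": 0, "az": 0, "jaw": 0.3}, {"x": 0, "y": 0, "z": 0.3, "ax": 0, "ay": 0, "az": 0, "jaw": 0.3}, {"x": 0, "y": 0, "z": 0.45, "ax": 0, "ay": 0, "az": 0, "jaw": 0.3}, {"x": 0, "y": 0, "z": 0.55, "ax": 0, "ay": 0, "az": 0, "jaw": 0.3}, {"x": 0, "y": 0, "z": 0.6, "ax": 0, "ay": 0, "az": 0, "jaw": 0.3}, {"x": 0, "y": 0, "z": 0.63, "ax": 0, "ay": 0, "az": 0, "jaw": 0.3}, {"x": 0, "y": 0, "z": 0.63, "ax": 0, "ay": 0, "az": 0, "jaw": 0.0}, {"x": 0, "y": 0, "z": 0.63, "ax": 0, "ay": 0, "az": 0, "jaw": -0.3}, {"x": 0, "y": 0, "z": 0.63, "ax": 0, "ay": 0, "az": 0, "jaw": -0.5}, {"x": 0, "y": 0, "z": 0.63, "ax": 0, "ay": 0, "az": 0, "jaw": -0.6}]'

```text
time: 6.45
tool_pos: [468.5, -234.6, 101.0]
tcp_rot: [-3.141, 0.001, -2.968]
contact_force: [-0.1, -1.3, 0.1]
grip_width: 24.3
finger_force: 0.0
```

Call:
send_rows --rows '[{"x": 0, "y": 0, "z": 0, "ax": 0, "ay": 0, "az": 0, "jaw": -0.7}, {"x": 0, "y": 0, "z": 0, "ax": 0, "ay": 0, "az": 0, "jaw": -0.8}, {"x": 0, "y": 0, "z": 0, "ax": 0, "ay": 0, "az": 0, "jaw": -0.9}, {"x": 0, "y": 0, "z": 0, "ax": 0, "ay": 0, "az": 0, "jaw": -1}, {"x": 0, "y": 0, "z": 0, "ax": 0, "ay": 0, "az": 0, "jaw": -1}, {"x": 0, "y": 0, "z": 0, "ax": 0, "ay": 0, "az": 0, "jaw": -1}, {"x": 0, "y": 0, "z": 0, "ax": 0, "ay": 0, "az": 0, "jaw": -1}, {"x": 0, "y": 0, "z": 0, "ax": 0, "ay": 0, "az": 0, "jaw": -1}, {"x": 0, "y": 0, "z": 0, "ax": 0, "ay": 0, "az": 0, "jaw": -1}, {"x": 0, "y": 0, "z": 0, "ax": 0, "ay": 0, "az": 0, "jaw": -1}]'

```text
time: 7.7
tool_pos: [468.3, -234.5, 100.7]
tcp_rot: [3.142, 0.0, -2.968]
contact_force: [-2.0, 1.6, 3.2]
grip_width: 13.6
finger_force: 29.9
```

Call:
send_rows --rows '[{"x": 0, "y": 0.019, "z": 0, "ax": 0, "ay": 0, "az": 0.05, "jaw": -1}, {"x": -0.002, "y": 0.037, "z": 0, "ax": 0, "ay": 0, "az": 0.1, "jaw": -1}, {"x": -0.004, "y": 0.056, "z": 0, "ax": 0, "ay": 0, "az": 0.15, "jaw": -1}, {"x": -0.008, "y": 0.074, "z": 0, "ax": 0, "ay": 0, "az": 0.2, "jaw": -1}, {"x": -0.012, "y": 0.092, "z": 0, "ax": 0, "ay": 0, "az": 0.25, "jaw": -1}, {"x": -0.017, "y": 0.11, "z": 0, "ax": 0, "ay": 0, "az": 0.3, "jaw": -1}, {"x": -0.024, "y": 0.127, "z": 0, "ax": 0, "ay": 0, "az": 0.35, "jaw": -1}, {"x": -0.031, "y": 0.144, "z": 0, "ax": 0, "ay": 0, "az": 0.4, "jaw": -1}, {"x": -0.039, "y": 0.161, "z": 0, "ax": 0, "ay": 0, "az": 0.45, "jaw": -1}, {"x": -0.048, "y": 0.178, "z": 0, "ax": 0, "ay": 0, "az": 0.5, "jaw": -1}]'

```text
time: 8.95
tool_pos: [471.4, -198.1, 100.7]
tcp_rot: [-3.141, -0.0, 2.79]
contact_force: [-2.9, -0.7, 3.0]
grip_width: 13.4
finger_force: 29.9
```

Call:
send_rows --rows '[{"x": 0, "y": 0.019, "z": 0, "ax": 0, "ay": 0, "az": 0.05, "jaw": -1}, {"x": -0.002, "y": 0.037, "z": 0, "ax": 0, "ay": 0, "az": 0.1, "jaw": -1}, {"x": -0.004, "y": 0.056, "z": 0, "ax": 0, "ay": 0, "az": 0.15, "jaw": -1}, {"x": -0.008, "y": 0.074, "z": 0, "ax": 0, "ay": 0, "az": 0.2, "jaw": -1}, {"x": -0.012, "y": 0.092, "z": 0, "ax": 0, "ay": 0, "az": 0.25, "jaw": -1}, {"x": -0.017, "y": 0.11, "z": 0, "ax": 0, "ay": 0, "az": 0.3, "jaw": -1}, {"x": -0.024, "y": 0.127, "z": 0, "ax": 0, "ay": 0, "az": 0.35, "jaw": -1}, {"x": -0.031, "y": 0.144, "z": 0, "ax": 0, "ay": 0, "az": 0.4, "jaw": -1}, {"x": -0.039, "y": 0.161, "z": 0, "ax": 0, "ay": 0, "az": 0.45, "jaw": -1}, {"x": -0.048, "y": 0.178, "z": 0, "ax": 0, "ay": 0, "az": 0.5, "jaw": -1}]'

```text
time: 10.2
tool_pos: [492.9, -167.0, 100.7]
tcp_rot: [3.141, -0.001, 2.267]
contact_force: [-1.6, 1.7, 4.8]
grip_width: 13.6
finger_force: 29.8
```

Run:
```python
from h import *
o=bot.get_obs(); print(o["tool_pos"],np.degrees(o["tcp_rot"]),o["contact_force"],o["moment"],o["grip_width"])
im,d,M=grab("side"); cv2.imwrite("pics/s2.png",cv2.resize(im[130:230,250:370],(720,600),interpolation=cv2.INTER_CUBIC)[...,::-1])
```

```text
[ 492.91367418 -167.0220439   100.70894782] [ 1.79980277e+02 -3.72823553e-02  1.29874446e+02] [-1.60293302  1.68095852  4.79986122] [0.35054381 0.27956064 0.04879244] 13.579847601483682
```

View pics/s2.png

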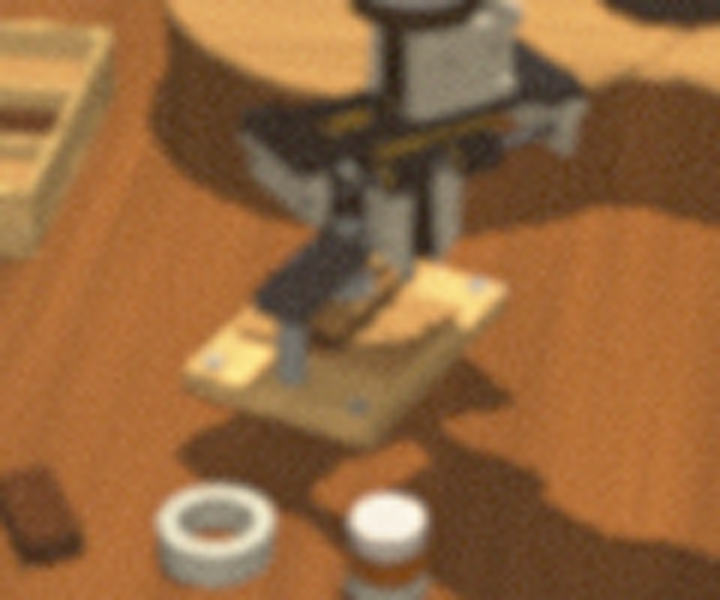

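The gripper has turned 60° with the lever in its fingers at about crop (430,200), and the forces are low. I'll open and rise.

Call:
send_rows --rows '[{"x": 0, "y": 0, "z": 0, "ax": 0, "ay": 0, "az": 0, "jaw": -0.6}, {"x": 0, "y": 0, "z": 0, "ax": 0, "ay": 0, "az": 0, "jaw": -0.4}, {"x": 0, "y": 0, "z": 0, "ax": 0, "ay": 0, "az": 0, "jaw": -0.2}, {"x": 0, "y": 0, "z": 0, "ax": 0, "ay": 0, "az": 0, "jaw": 0}, {"x": 0, "y": 0, "z": 0, "ax": 0, "ay": 0, "az": 0, "jaw": 0}, {"x": 0, "y": 0, "z": -0.1, "ax": 0, "ay": 0, "az": 0, "jaw": 0}, {"x": 0, "y": 0, "z": -0.25, "ax": 0, "ay": 0, "az": 0, "jaw": 0}, {"x": 0, "y": 0, "z": -0.4, "ax": 0, "ay": 0, "az": 0, "jaw": 0}, {"x": 0, "y": 0, "z": -0.5, "ax": 0, "ay": 0, "az": 0, "jaw": 0}, {"x": 0, "y": 0, "z": -0.5, "ax": 0, "ay": 0, "az": 0, "jaw": 0}]'

```text
time: 11.5
tool_pos: [493.6, -168.0, 202.0]
tcp_rot: [3.14, 0.003, 2.268]
contact_force: [-0.1, -0.1, -0.7]
grip_width: 46.2
finger_force: 0.0
```

Run:
```python
from h import *
o=bot.get_obs(); print(o["time"],o["tool_pos"],np.degrees(o["tcp_rot"]))
for n,b in (("wrist",(0,0,640,400)),("side",(275,145,345,210)),("scene",(180,160,270,250))):
    im,d,M=grab(n); px,P=cloud(d,M,b); c=im[px[:,1],px[:,0]].astype(int); r=np.hypot(P[:,0]-538,P[:,1]+221)
    k=(P[:,2]>110)&(P[:,2]<130)&(c.max(1)<110)&(r>24)&(r<92); print(n,k.sum(),fitdir(P[k]),P[k].min(0),P[k].max(0))
```

```text
11.5 [ 493.59578353 -167.98119451  202.01522223] [1.79920756e+02 1.79518124e-01 1.29965895e+02]
wrist 869 ((np.float32(500.65573), np.float32(-177.14874)), np.float32(129.86214)) [ 478.77578537 -206.6721921   114.58703528] [ 525.5922954  -152.58489631  126.89678774]
side 52 ((np.float32(505.97345), np.float32(-173.41583)), np.float32(130.41489)) [ 483.14897219 -198.01985452  111.64675936] [ 528.18562778 -149.3144197   128.96264204]
scene 128 ((np.float32(506.2659), np.float32(-175.43156)), np.float32(128.21156)) [ 482.30978398 -203.53690695  113.78080157] [ 527.13706604 -151.17037501  128.35904334]
```

The lever now points at about 130°, having started at about 190°, so it has made one click. Next is the grey timer.

Call:
send_rows --rows '[{"x": 0.1, "y": 0.1, "z": 0, "ax": 0, "ay": 0, "az": -0.06, "jaw": 0}, {"x": 0.25, "y": 0.22, "z": 0, "ax": 0, "ay": 0, "az": -0.15, "jaw": 0}, {"x": 0.4, "y": 0.35, "z": 0, "ax": 0, "ay": 0, "az": -0.25, "jaw": 0}, {"x": 0.55, "y": 0.48, "z": 0, "ax": 0, "ay": 0, "az": -0.35, "jaw": 0}, {"x": 0.7, "y": 0.6, "z": 0, "ax": 0, "ay": 0, "az": -0.44, "jaw": 0}, {"x": 0.8, "y": 0.7, "z": 0, "ax": 0, "ay": 0, "az": -0.5, "jaw": 0}, {"x": 0.8, "y": 0.7, "z": 0, "ax": 0, "ay": 0, "az": -0.5, "jaw": 0}, {"x": 0.8, "y": 0.7, "z": 0, "ax": 0, "ay": 0, "az": -0.5, "jaw": 0}, {"x": 0.8, "y": 0.7, "z": 0, "ax": 0, "ay": 0, "az": -0.5, "jaw": 0}, {"x": 0.8, "y": 0.7, "z": 0, "ax": 0, "ay": 0, "az": -0.5, "jaw": 0}]'

```text
time: 12.9
tool_pos: [497.4, 44.2, 200.6]
tcp_rot: [-3.142, -0.0, 2.79]
contact_force: [0.1, -0.2, 0.2]
grip_width: 46.1
finger_force: 0.0
```

Call:
send_rows --rows '[{"x": 0.04, "y": 0.12, "z": 0, "ax": 0, "ay": 0, "az": -0.08, "jaw": 0}, {"x": 0.08, "y": 0.26, "z": 0, "ax": 0, "ay": 0, "az": -0.17, "jaw": 0}, {"x": 0.13, "y": 0.42, "z": 0, "ax": 0, "ay": 0, "az": -0.27, "jaw": 0}, {"x": 0.18, "y": 0.58, "z": 0, "ax": 0, "ay": 0, "az": -0.38, "jaw": 0}, {"x": 0.22, "y": 0.74, "z": 0, "ax": 0, "ay": 0, "az": -0.48, "jaw": 0}, {"x": 0.255, "y": 0.85, "z": 0, "ax": 0, "ay": 0, "az": -0.55, "jaw": 0}, {"x": 0.255, "y": 0.85, "z": 0, "ax": 0, "ay": 0, "az": -0.55, "jaw": 0}, {"x": 0.255, "y": 0.85, "z": 0, "ax": 0, "ay": 0, "az": -0.55, "jaw": 0}, {"x": 0.255, "y": 0.85, "z": 0, "ax": 0, "ay": 0, "az": -0.55, "jaw": 0}, {"x": 0.255, "y": 0.85, "z": 0, "ax": 0, "ay": 0, "az": -0.55, "jaw": 0}]'

```text
time: 14.15
tool_pos: [507.9, 221.4, 200.8]
tcp_rot: [-3.142, 0.0, -2.917]
contact_force: [-0.5, -0.4, -1.0]
grip_width: 45.8
finger_force: 0.0
```

Run:
```python
from h import *
o=bot.get_obs(); print(o["time"],o["tool_pos"],np.degrees(o["tcp_rot"]),o["joint_positions"].round(2))
im,d,M=grab("wrist"); cv2.imwrite("pics/w3.png",im[...,::-1])
px,P=cloud(d,M,(0,0,640,400)); c=im[px[:,1],px[:,0]].astype(int); r=np.hypot(P[:,0]-545,P[:,1]-231)
k=(P[:,2]>80)&(P[:,2]<100)&(c.max(1)<110)&(r<70); print("ptr",k.sum(),fitdir(P[k]),rect(P[k]),P[k].min(0),P[k].max(0))
k=(P[:,2]>55)&(P[:,2]<66)&(r<100); print("box",rect(P[k]))
k=(P[:,2]>80)&(P[:,2]<100)&(r<70); print("all",fitdir(P[k]))
```

```text
14.15 [507.88349888 221.38918219 200.82880939] [-1.79999183e+02  7.61779976e-03 -1.67121036e+02] [ 0.27  0.42  1.48 -0.    1.24 -1.52]
ptr 522 ((np.float32(525.871), np.float32(223.262)), np.float32(191.69188)) ((524.3662109375, 223.21351623535156), (61.392181396484375, 10.791921615600586), 11.135334968566895) [494.06405318 212.78279472  80.92564765] [554.51356743 233.85208431  93.604706  ]
box ((543.238037109375, 226.93032836914062), (121.46919250488281, 121.78848266601562), 81.42324829101562)
all ((np.float32(521.86957), np.float32(222.76814)), np.float32(192.78389))
```

View pics/w3.png

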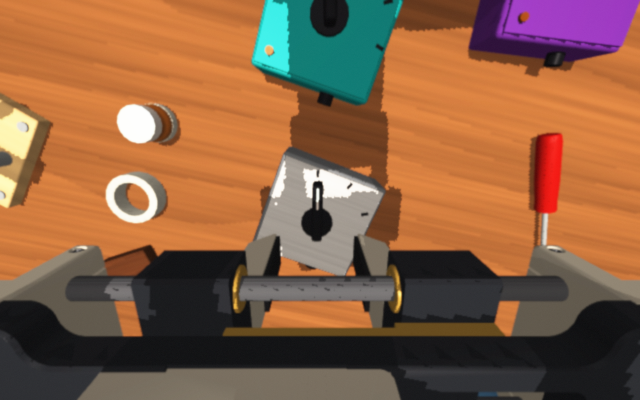

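The pointer is at column 317, rows 182–238, centred between the fingers and pointing along the tool. Descend and grip.

Call:
send_rows --rows '[{"x": 0, "y": 0, "z": 0.15, "ax": 0, "ay": 0, "az": 0, "jaw": 0}, {"x": 0, "y": 0, "z": 0.3, "ax": 0, "ay": 0, "az": 0, "jaw": 0}, {"x": 0, "y": 0, "z": 0.45, "ax": 0, "ay": 0, "az": 0, "jaw": 0}, {"x": 0, "y": 0, "z": 0.55, "ax": 0, "ay": 0, "az": 0, "jaw": 0}, {"x": 0, "y": 0, "z": 0.6, "ax": 0, "ay": 0, "az": 0, "jaw": 0}, {"x": 0, "y": 0, "z": 0.64, "ax": 0, "ay": 0, "az": 0, "jaw": 0}, {"x": 0, "y": 0, "z": 0.645, "ax": 0, "ay": 0, "az": 0, "jaw": 0}, {"x": 0, "y": 0, "z": 0.645, "ax": 0, "ay": 0, "az": 0, "jaw": -0.3}, {"x": 0, "y": 0, "z": 0.645, "ax": 0, "ay": 0, "az": 0, "jaw": -0.5}, {"x": 0, "y": 0, "z": 0.645, "ax": 0, "ay": 0, "az": 0, "jaw": -0.6}]'

```text
time: 15.45
tool_pos: [507.9, 222.2, 72.1]
tcp_rot: [3.141, 0.001, -2.915]
contact_force: [-0.0, 0.6, -0.2]
grip_width: 21.4
finger_force: 0.0
```

Call:
send_rows --rows '[{"x": 0, "y": 0, "z": 0, "ax": 0, "ay": 0, "az": 0, "jaw": -0.7}, {"x": 0, "y": 0, "z": 0, "ax": 0, "ay": 0, "az": 0, "jaw": -0.8}, {"x": 0, "y": 0, "z": 0, "ax": 0, "ay": 0, "az": 0, "jaw": -0.9}, {"x": 0, "y": 0, "z": 0, "ax": 0, "ay": 0, "az": 0, "jaw": -1}, {"x": 0, "y": 0, "z": 0, "ax": 0, "ay": 0, "az": 0, "jaw": -1}, {"x": 0, "y": 0, "z": 0, "ax": 0, "ay": 0, "az": 0, "jaw": -1}, {"x": 0, "y": 0, "z": 0, "ax": 0, "ay": 0, "az": 0, "jaw": -1}, {"x": 0, "y": 0, "z": 0, "ax": 0, "ay": 0, "az": 0, "jaw": -1}, {"x": 0, "y": 0, "z": 0, "ax": 0, "ay": 0, "az": 0, "jaw": -1}, {"x": 0, "y": 0, "z": 0, "ax": 0, "ay": 0, "az": 0, "jaw": -1}]'

```text
time: 16.7
tool_pos: [507.9, 221.7, 71.8]
tcp_rot: [-3.141, 0.0, -2.916]
contact_force: [0.6, -5.6, 1.4]
grip_width: 10.5
finger_force: 29.9
```

Call:
send_rows --rows '[{"x": 0, "y": 0.01, "z": 0, "ax": 0, "ay": 0, "az": 0.05, "jaw": -1}, {"x": -0.001, "y": 0.019, "z": 0, "ax": 0, "ay": 0, "az": 0.1, "jaw": -1}, {"x": -0.002, "y": 0.029, "z": 0, "ax": 0, "ay": 0, "az": 0.15, "jaw": -1}, {"x": -0.004, "y": 0.038, "z": 0, "ax": 0, "ay": 0, "az": 0.2, "jaw": -1}, {"x": -0.006, "y": 0.048, "z": 0, "ax": 0, "ay": 0, "az": 0.25, "jaw": -1}, {"x": -0.009, "y": 0.057, "z": 0, "ax": 0, "ay": 0, "az": 0.3, "jaw": -1}, {"x": -0.012, "y": 0.066, "z": 0, "ax": 0, "ay": 0, "az": 0.35, "jaw": -1}, {"x": -0.016, "y": 0.075, "z": 0, "ax": 0, "ay": 0, "az": 0.4, "jaw": -1}, {"x": -0.02, "y": 0.084, "z": 0, "ax": 0, "ay": 0, "az": 0.45, "jaw": -1}, {"x": -0.025, "y": 0.093, "z": 0, "ax": 0, "ay": 0, "az": 0.5, "jaw": -1}]'

```text
time: 17.95
tool_pos: [508.9, 240.8, 71.8]
tcp_rot: [-3.141, 0.001, 2.842]
contact_force: [2.2, -6.9, 0.7]
grip_width: 10.8
finger_force: 30.1
```

Call:
send_rows --rows '[{"x": 0, "y": 0.01, "z": 0, "ax": 0, "ay": 0, "az": 0.05, "jaw": -1}, {"x": -0.001, "y": 0.019, "z": 0, "ax": 0, "ay": 0, "az": 0.1, "jaw": -1}, {"x": -0.002, "y": 0.029, "z": 0, "ax": 0, "ay": 0, "az": 0.15, "jaw": -1}, {"x": -0.004, "y": 0.038, "z": 0, "ax": 0, "ay": 0, "az": 0.2, "jaw": -1}, {"x": -0.006, "y": 0.048, "z": 0, "ax": 0, "ay": 0, "az": 0.25, "jaw": -1}, {"x": -0.009, "y": 0.057, "z": 0, "ax": 0, "ay": 0, "az": 0.3, "jaw": -1}, {"x": -0.012, "y": 0.066, "z": 0, "ax": 0, "ay": 0, "az": 0.35, "jaw": -1}, {"x": -0.016, "y": 0.075, "z": 0, "ax": 0, "ay": 0, "az": 0.4, "jaw": -1}, {"x": -0.02, "y": 0.084, "z": 0, "ax": 0, "ay": 0, "az": 0.45, "jaw": -1}, {"x": -0.025, "y": 0.093, "z": 0, "ax": 0, "ay": 0, "az": 0.5, "jaw": -1}]'

```text
time: 19.2
tool_pos: [518.8, 255.9, 71.7]
tcp_rot: [-3.139, 0.002, 2.319]
contact_force: [0.7, -11.1, 2.5]
grip_width: 10.9
finger_force: 29.9
```

Call:
send_rows --rows '[{"x": 0, "y": 0.01, "z": 0, "ax": 0, "ay": 0, "az": 0.05, "jaw": -1}, {"x": -0.001, "y": 0.019, "z": 0, "ax": 0, "ay": 0, "az": 0.1, "jaw": -1}, {"x": -0.002, "y": 0.029, "z": 0, "ax": 0, "ay": 0, "az": 0.15, "jaw": -1}, {"x": -0.004, "y": 0.038, "z": 0, "ax": 0, "ay": 0, "az": 0.2, "jaw": -1}, {"x": -0.006, "y": 0.048, "z": 0, "ax": 0, "ay": 0, "az": 0.25, "jaw": -1}, {"x": -0.009, "y": 0.057, "z": 0, "ax": 0, "ay": 0, "az": 0.3, "jaw": -1}, {"x": -0.011, "y": 0.063, "z": 0, "ax": 0, "ay": 0, "az": 0.335, "jaw": -1}, {"x": -0.011, "y": 0.063, "z": 0, "ax": 0, "ay": 0, "az": 0.335, "jaw": -1}, {"x": -0.011, "y": 0.063, "z": 0, "ax": 0, "ay": 0, "az": 0.335, "jaw": -1}, {"x": -0.011, "y": 0.063, "z": 0, "ax": 0, "ay": 0, "az": 0.335, "jaw": -1}]'

```text
time: 20.45
tool_pos: [529.3, 262.5, 71.7]
tcp_rot: [-3.139, 0.003, 1.97]
contact_force: [0.0, -11.6, 2.2]
grip_width: 10.7
finger_force: 29.9
```

Call:
send_rows --rows '[{"x": 0, "y": 0, "z": 0, "ax": 0, "ay": 0, "az": 0, "jaw": -0.6}, {"x": 0, "y": 0, "z": 0, "ax": 0, "ay": 0, "az": 0, "jaw": -0.4}, {"x": 0, "y": 0, "z": 0, "ax": 0, "ay": 0, "az": 0, "jaw": -0.2}, {"x": 0, "y": 0, "z": 0, "ax": 0, "ay": 0, "az": 0, "jaw": 0}, {"x": 0, "y": 0, "z": 0, "ax": 0, "ay": 0, "az": 0, "jaw": 0}, {"x": 0, "y": 0, "z": -0.1, "ax": 0, "ay": 0, "az": 0, "jaw": 0}, {"x": 0, "y": 0, "z": -0.25, "ax": 0, "ay": 0, "az": 0, "jaw": 0}, {"x": 0, "y": 0, "z": -0.45, "ax": 0, "ay": 0, "az": 0, "jaw": 0}, {"x": 0, "y": 0, "z": -0.65, "ax": 0, "ay": 0, "az": 0, "jaw": 0}, {"x": 0, "y": 0, "z": -0.65, "ax": 0, "ay": 0, "az": 0, "jaw": 0}]'

```text
time: 21.7
tool_pos: [531.0, 265.4, 205.4]
tcp_rot: [3.134, 0.0, 1.97]
contact_force: [0.4, -0.4, -0.7]
grip_width: 45.9
finger_force: 0.0
```

Run:
```python
from h import *
o=bot.get_obs(); print(o["time"],o["tool_pos"],np.degrees(o["tcp_rot"]))
for n,b in (("wrist",(0,0,640,400)),("side",(250,225,318,292)),("scene",(360,205,435,285))):
    im,d,M=grab(n); px,P=cloud(d,M,b); c=im[px[:,1],px[:,0]].astype(int); r=np.hypot(P[:,0]-544,P[:,1]-229)
    k=(P[:,2]>80)&(P[:,2]<100)&(c.max(1)<110)&(r<70); print(n,k.sum(),fitdir(P[k]),P[k].min(0),P[k].max(0))
    if n=="scene":
        cv2.imwrite("pics/end.png",im[...,::-1])
        for nm,p in dict(wax=(316,206),off=(289,284)).items(): print(nm,bydepth(p,d,M).round())
        px,P=cloud(d,M,(180,160,270,250)); c=im[px[:,1],px[:,0]].astype(int); r=np.hypot(P[:,0]-538,P[:,1]+221)
        k=(P[:,2]>110)&(P[:,2]<130)&(c.max(1)<110)&(r>24)&(r<92); print("lever",k.sum(),fitdir(P[k]))
```

```text
21.7 [531.04804628 265.37585906 205.42995009] [1.79575780e+02 1.73649233e-02 1.12867192e+02]
wrist 521 ((np.float32(535.9402), np.float32(245.55371)), np.float32(112.2975)) [520.71743163 217.56972979  80.02453157] [549.88158677 274.48932134  93.66342364]
side 65 ((np.float32(535.1473), np.float32(256.08435)), np.float32(111.5292)) [522.42237169 225.68291175  80.95039443] [548.46855932 279.71964499  94.89845273]
scene 159 ((np.float32(539.97015), np.float32(247.82603)), np.float32(111.42672)) [522.87356155 217.81979987  80.05931932] [553.5510122  276.82893345  96.04869997]
wax [[482.  19.  52.]]
off [[690.  -5.  19.]]
lever 127 ((np.float32(511.4475), np.float32(-181.42592)), np.float32(128.16403))
```

View pics/end.png

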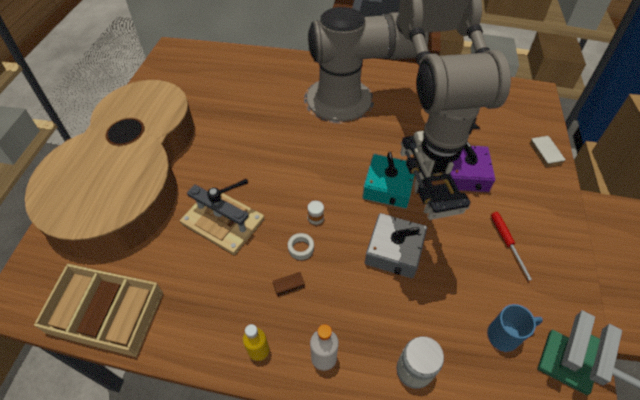

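The lever now points to (246,181) and the timer pointer to (418,233), about 80° clockwise of its start. The tape, jar and offcut haven't moved and the gripper is clear, so I'll hand it in.

```bash
python3 -c "
from plant import bot
print(bot.close_job())"
```

```text
the job is handed in; nothing more can be done
None
```

I turned the lever one click (about 60°) and the grey timer's switch two clicks (about 80°), left the tape, jar and offcut where they were, and handed the job in at about 22 s with the arm clear; no verdict was returned.

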